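# Seat the taper-shank head in the plug tamper's handle

## Task

Take the narrow wooden tamper head from the rack and press or tap its tapered shank down into the socket of the handle that stands in the steel stand, until the head's shoulder is home on the handle's rim; never press with more than 25 N. Then prove that friction alone holds it: lift the whole tamper by its head about 3 cm, lower it back to rest in the stand and let go. Leave the wide head and the loose cap and bottle alone.

Things in the scene. Friction and masses are not known exactly. Their poses are not given: they have to be found in the camera images.
- narrow_head_centre (a point): centre of the puck of the narrow tamper head: a wooden puck 40 mm across, 44 mm high, with a tapered round steel shank 34 mm long below it (21 mm thick under the puck, 16 mm above its chamfered nose, 12 mm at the end). z runs along the axis, away from the shank. Starts upright, shank hanging in a hole of the rack, puck resting on the rack's top; 0.1 kg
- narrow_head_shoulder (a point): centre of the flat underside of the narrow head's puck (22 mm below its centre), where the shank begins; the shank end is 34 mm below this point
- wide_head_centre (a point): centre of the puck of the other head, 58 mm across and 44 mm high, with a thicker shank; stands in the rack's other hole and is to be left there. Either head may be in either hole
- rack: fixed wooden block 70 mm (x) by 200 mm (y) by 55 mm high, with two blind square holes 31 mm wide, 45 mm deep, at y = -55 and +55 mm; origin at the centre of its underside
- handle_mouth (a point): centre of the handle's upper rim and of its socket's mouth (18.6 mm wide, narrowing at the shank's taper between four sprung brass leaves); z up along the handle. The shank drops in until the shoulder is 13 to 16 mm above the rim; from there it must be forced against growing friction, 10 to 20 N at the last (it varies), until the shoulder meets the rim. It then holds well over the handle's weight
- handle_foot (a point): centre of the handle's lower end (150 mm below the mouth)
- stand_floor (a point): centre of the unloaded floor of the stand, 28 mm above the bench; z up. The handle's foot rests here. The floor is a sprung rubber buffer: it sinks under load by several millimetres, the handle with it, before it goes hard at 15 mm, and comes back up when the load goes
- stand: fixed steel tube 46 mm across, 82 mm high, on a 90 mm square flange, holding the handle; origin at the centre of its underside
- cap: round plastic drum cap lying on the bench near the stand, 68 mm across, 22 mm high; origin at its underside; stays where it is
- bottle: small brown dropper bottle, 33 mm across, 102 mm high, standing near the stand; origin at its underside; stays where it is
- handle: the tamper's handle: round wooden grip 30 mm thick, 150 mm long, its top 40 mm a steel ferrule 37 mm across; stands upright and loose (1 mm play all round) in the stand; 0.2 kg. Origin at its foot, z up along it
- narrow_head: the narrow head as a body, origin at its shoulder, z up along it
Things that resemble listed ones, but are neither listed nor needed, are in the scene too. Leave any green or white look-alike of the narrow_head alone.

How it is judged:
By the outcome, as a careful person would: the job done as asked, in the order asked, and still so for the second after the job is handed in, with the robot touching nothing.
It also fails if it takes over 48 s, if anything falls off the work surface, if the arm or the gripper's body presses on something with over 40 N, if the wrist force passes 120 N, or if a joint passes its speed limit or range.

## Robot

A 6-joint arm with a two-finger parallel gripper is mounted at the origin on a cart in front of the work surface, level with it; the furniture and walls round the work are solid. World frame = base frame: x ahead of the robot, y to its left, z up, the work surface at z = 0. Lengths are in mm, angles in degrees, forces in N, time in s.
With the tool pointing down it reaches from about 350 to 850 mm from the base axis. Payload 8.1 kg.
Tool frame: the origin (TCP) lies between the finger pads; the fingertips stand 14 mm ahead of it and the grasp point (between the pads) lies 5 mm behind it; z points along the fingers, x is the direction in which the jaws open and shut, and the axes are right-handed (so a half turn about z gives the same grasp; the last joint's range is limited). The gripper opens to 85 mm and grips with 20 to 120 N. Pads are 22 mm wide; open, the fingers measure 114 mm over their backs; the gripper's body (76 mm by 85 mm) begins 54 mm behind the grasp point. The pads swing forward as they close: fully open they stand 13 mm farther back than shut.
Start: joints at [71.482, 7.471, 85.268, -0, 87.261, -4.893], TCP at [141.317, 583.125, 245.292] pointing down, gripper open.
Joint ranges: [-169.43, 169.43], [-51.17, 129.36], [1.28, 143.12], [-76.62, 256.62], [0, 156.53], [-152.29, 152.29]. Speed limits (degrees/s): [136.94, 136.94, 159.86, 180, 180, 180].

## Interface

Orientations are given as [roll, pitch, yaw] about the fixed x, y, z axes, in that order (R = Rz(yaw) Ry(pitch) Rx(roll)).
In Python, from bench import r, vision, job gives the robot as it stands.
- The arm moves only by the tool send_rows, never from a script. Its arguments are lists of equal length, an entry for each row: "dp": the shift along the world's x, y, z in mm, a list of three; "rot": the turn, a rotation vector about the world's x, y, z in rad, a list of three. In form: {"dp": [[tx, ty, tz], ...], "rot": [[wx, wy, wz], ...]}. A call has 1 to 5 rows; each row is the pose to reach, as a shift and turn from the pose commanded when the call began; what a row does not reach only later rows make up. A row lasts 1/8 s, in which the tool goes at most 62.5 mm and 10.7 degrees, less where a joint would pass 70% of its speed; a pose out of reach is approached as far as the arm can. A call with a gripper value outside its range is refused whole. "jaw" is the finger opening in mm, from 0 to 85.4, set as the call begins (left out, the last holds). The fingers move at their own pace and stop on an object; "force" is the grip in N (left out, the last holds). Time passes only in rows, so rows that repeat a pose let the fingers close. It gives the time, the measured TCP pose, the force and the opening at its end, in the units of the state.
- r.sense(): the state, without advancing time (a new reading comes with each control period).
- vision.snapshot(name): name is "scene" or "side" or "wrist"; returns a dict with "pixels" (400x640x3 uint8, red, green, blue), "depth" (400x640 float32, mm along the optical axis (not along the pixel's ray), 0 where there is no reading), "intrinsics" (3x3 intrinsics, pixels), "world_from_camera" (4x4, takes a point from camera to world coordinates); the wrist camera has in their place "T_tool_cam" (4x4, takes a point from camera to tool coordinates, whose origin is the TCP and whose axes are the tool frame's). Camera axes: x right, y down, z forward; pixel columns grow to the right and rows downward; lengths in mm; the calibration is good to about 2 mm. A picture is of the moment at which its call begins: read the wrist's pose just before it.
- job.hand_in(): hands the job in, once; it reports no verdict.
The state is a dict: "time": time; "joint_pos": joint angles; "qd": joint speeds; "joint_efforts": joint torques, N m; "tool_pos": TCP position; "tcp_rot": TCP orientation; "ft_force": force on the tool from outside, world axes, zero at the start; "wrist_torque": the same for the moment, N m; "finger_gap": finger opening in mm.
Only numpy, scipy, OpenCV 4.12 (cv2) and the standard library are available. Lean on these libraries where they do the work, as an engineer would, in place of code of your own. Each camera call takes 0.05 s, during which the arm holds its last target.

## Working session

There is one attempt and no reset: what is moved stays moved. The work goes in short steps, Python scripts to look and compute and a tool call to move; the robot and the scene stay as the last step left them, time stands still between calls to the robot, and variables do not carry over. Pictures are saved under pics/ and viewed, and the job is handed in when it is done.

Besides the shell and the picture viewer there is one more tool, called as name(argument=value, ...) on one line, values as JSON. send_rows: Moves the arm, as the interface text tells. Its arguments: {"type":"object","properties":{"dp":{"type":"array"},"rot":{"type":"array"},"jaw":{"type":"number"},"force":{"type":"number"}},"required":["dp","rot"]}

```bash
mkdir -p pics
cat > h.py <<'E'
import numpy as np, cv2, pickle
from bench import r, vision, job
def snap(n,tag):
    s=r.sense(); d=vision.snapshot(n); d=dict(d); d['state']=s
    pickle.dump(d,open(f'{tag}.pkl','wb')); cv2.imwrite(f'pics/{tag}.png',d['pixels'][:,:,::-1]); return d
def crop(tag,u0,v0,u1,v1,k):
    d=pickle.load(open(f'{tag}.pkl','rb')); c=d['pixels'][v0:v1,u0:u1,::-1]
    cv2.imwrite(f'pics/{tag}_c{u0}_{v0}.png',cv2.resize(c,None,fx=k,fy=k,interpolation=cv2.INTER_CUBIC))
def W(d):
    if 'world_from_camera' in d: return np.array(d['world_from_camera'])
    from scipy.spatial.transform import Rotation as R
    s=d['state']; T=np.eye(4); T[:3,:3]=R.from_euler('xyz',s['tcp_rot'],degrees=True).as_matrix(); T[:3,3]=s['tool_pos']
    return T@np.array(d['T_tool_cam'])
def cloud(d):
    K=np.array(d['intrinsics']); z=d['depth']; v,u=np.mgrid[:400,:640]
    P=np.stack([(u-K[0,2])/K[0,0]*z,(v-K[1,2])/K[1,1]*z,z],-1); T=W(d)
    P=P@T[:3,:3].T+T[:3,3]; P[z==0]=np.nan; return P
E
python3 - <<'E'
from h import *
for n in ['scene','side','wrist']: snap(n,n+'0')
print(r.sense())
for n in ['scene','side','wrist']:
  d=pickle.load(open(n+'0.pkl','rb')); print(W(d).round(2),d['intrinsics'])
E
```

```text
{'time': 0.15, 'joint_pos': array([ 7.14828583e+01,  7.50572266e+00,  8.53140271e+01,  6.48340797e-04,
        8.72607205e+01, -4.89367959e+00]), 'qd': array([-0.04697069, -0.14568071, -0.23619598,  0.05327628,  0.03120196,
        0.02368839]), 'joint_efforts': array([ 6.71236448e-04, -5.70051920e+01, -5.01163709e+01, -2.14116985e-04,
        9.35345743e-03, -5.01556019e-05]), 'tool_pos': array([141.18078961, 582.75321704, 244.48842429]), 'tcp_rot': array([-1.79992490e+02,  8.01217125e-02,  7.63765117e+01]), 'ft_force': array([ 1.27714075, -0.91987124, -0.48770719]), 'wrist_torque': array([-0.00688985,  0.03830652,  0.03190668]), 'finger_gap': 85.52107851748823}
[[ 7.9000e-01 -4.1000e-01  4.5000e-01  1.4028e+02]
 [-6.1000e-01 -5.1000e-01  6.1000e-01 -7.3443e+02]
 [-2.0000e-02 -7.6000e-01 -6.5000e-01  6.9352e+02]
 [ 0.0000e+00  0.0000e+00  0.0000e+00  1.0000e+00]] [[362.90364564   0.         317.10001786]
 [  0.         362.90364564 202.43211398]
 [  0.           0.           1.        ]]
[[ 8.60000e-01 -2.10000e-01  4.60000e-01  2.48800e+01]
 [-5.10000e-01 -3.80000e-01  7.70000e-01 -1.06217e+03]
 [ 1.00000e-02 -9.00000e-01 -4.40000e-01  6.29210e+02]
 [ 0.00000e+00  0.00000e+00  0.00000e+00  1.00000e+00]] [[442.54648193   0.         314.63864199]
 [  0.         442.54648193 197.00150676]
 [  0.           0.           1.        ]]
[[ 2.4000e-01  9.3000e-01  2.9000e-01  6.6290e+01]
 [ 9.7000e-01 -2.2000e-01 -7.0000e-02  6.0051e+02]
 [-0.0000e+00  3.0000e-01 -9.5000e-01  3.7232e+02]
 [ 0.0000e+00  0.0000e+00  0.0000e+00  1.0000e+00]] [[357.74138706   0.         318.68915657]
 [  0.         357.74138706 195.54969329]
 [  0.           0.           1.        ]]
```

View pics/scene0.png

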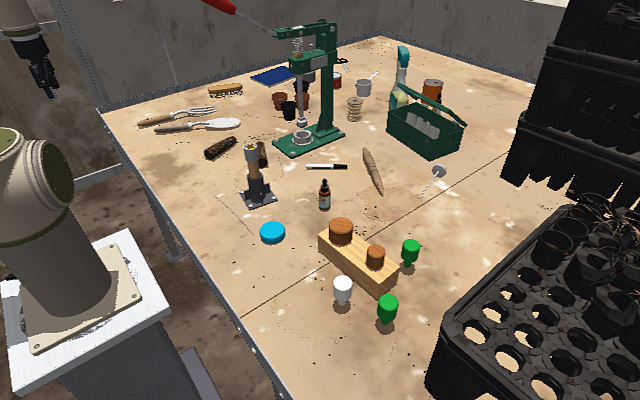

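View pics/side0.png

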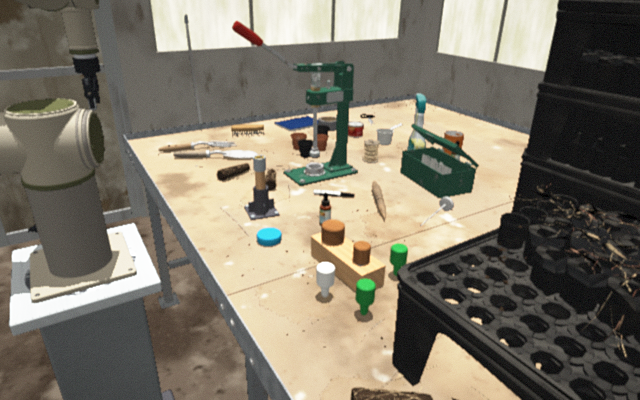

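View pics/wrist0.png

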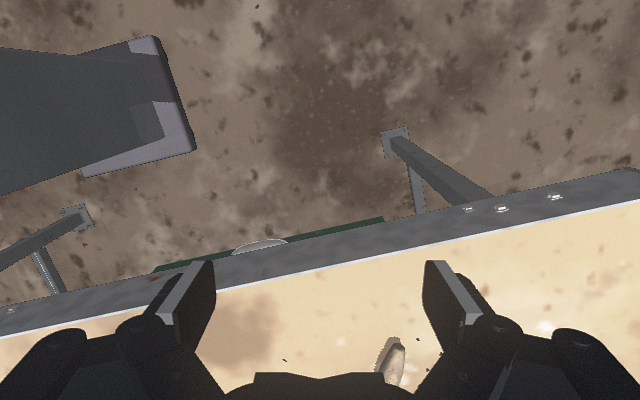

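Candidates for the narrow head in the scene view are the rack pucks at (341,230), which is larger, and (375,257), which is smaller and brown. There are also a white look-alike at (343,290) and green ones at (387,308) and (411,250). I choose the brown one at (375,257). The handle in its stand is at (257,170), the cap at (272,232) and the bottle at (324,195).

Run:
```python
from h import *
crop('scene0',310,205,430,330,5)
crop('scene0',220,130,350,250,5)
for n in ['scene0','side0']:
    d=pickle.load(open(n+'.pkl','rb')); P=cloud(d)
    pts={'scene0':dict(nar=(375,250),wid=(341,223),han=(251,147),cap=(272,228),bot=(324,182),racktop=(358,247),white=(343,283)),
         'side0':dict(nar=(362,246),wid=(333,227),han=(260,159))}[n]
    for k,(u,v) in pts.items(): print(n,k,np.nanmedian(P[v-1:v+2,u-1:u+2].reshape(-1,3),0).round(1))
```

```text
scene0 nar [ 554.4 -383.5   97.8]
scene0 wid [ 550.8 -275.    98.5]
scene0 han [503.5  51.6 169.3]
scene0 cap [ 450.6 -115.7   20.6]
scene0 bot [ 622.4 -118.5   92.4]
scene0 racktop [ 560.5 -326.3   54.3]
scene0 white [ 453.9 -396.    76.4]
side0 nar [ 552.3 -391.2   97.3]
side0 wid [ 542.1 -288.5   97. ]
side0 han [496.7  25.6 173.5]
```

```bash
ls pics
```

```text
scene0.png
scene0_c220_130.png
scene0_c310_205.png
side0.png
wrist0.png
```

View pics/scene0_c310_205.png

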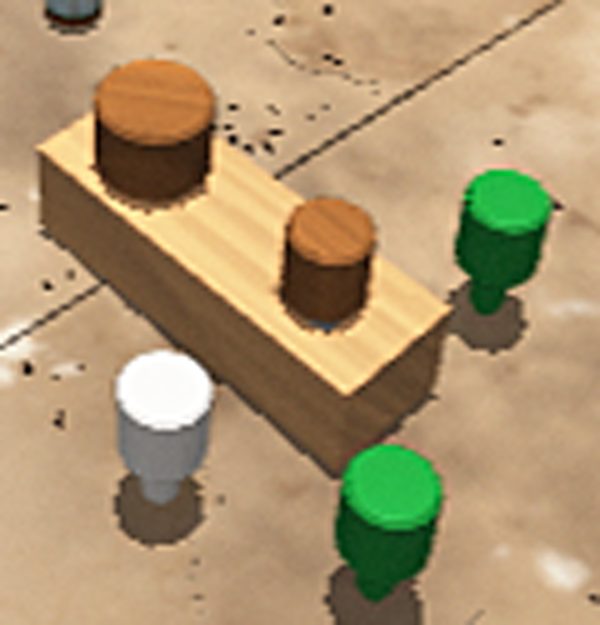

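View pics/scene0_c220_130.png

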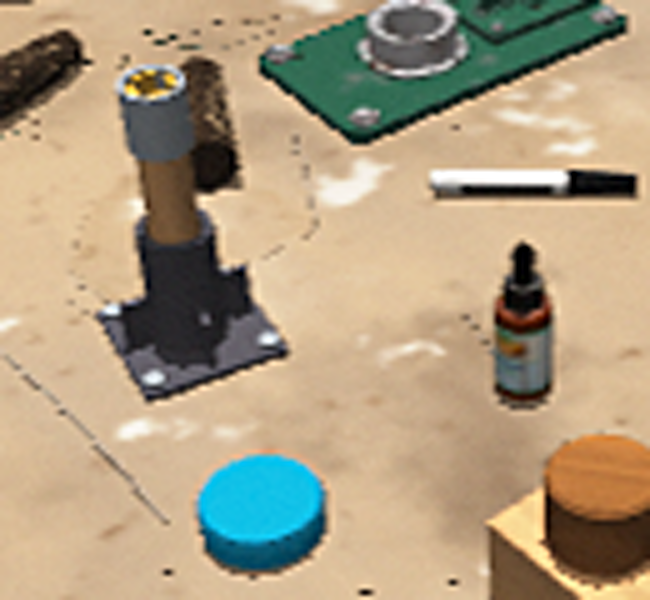

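Run:
```python
from h import *
for n in ['scene0','side0']:
    d=pickle.load(open(n+'.pkl','rb')); P=cloud(d).reshape(-1,3)
    def sel(x0,x1,y0,y1,z0,z1): return P[(P[:,0]>x0)&(P[:,0]<x1)&(P[:,1]>y0)&(P[:,1]<y1)&(P[:,2]>z0)&(P[:,2]<z1)]
    for k,b in dict(nar=(525,590,-420,-350,93,104),wid=(505,590,-320,-250,93,104),han=(450,550,-10,90,150,185)).items():
        q=sel(*b); 
        print(n,k,len(q),q.min(0).round(1),q.max(0).round(1),q.mean(0).round(1), cv2.minEnclosingCircle(q[:,:2].astype(np.float32)))
    q=sel(500,610,-440,-230,50,60); print('rack',cv2.minAreaRect(q[:,:2].astype(np.float32)))
```

```text
scene0 nar 207 [ 536.6 -405.7   93.1] [ 573.5 -368.   100.7] [ 553.9 -387.9   97.4] ((556.016845703125, -386.203857421875), 19.952220916748047)
scene0 wid 342 [ 520.7 -304.5   93.1] [ 576.  -250.1  100.9] [ 546.6 -278.7   97.7] ((548.3518676757812, -276.9652099609375), 28.724109649658203)
scene0 han 188 [480.8  23.  150.3] [518.   61.2 179.5] [497.   37.3 167.9] ((498.90960693359375, 42.09934997558594), 19.572057723999023)
rack ((553.01318359375, -330.70361328125), (73.1907730102539, 201.65040588378906), 3.812366008758545)
side0 nar 137 [ 535.4 -407.7   93. ] [ 572.4 -370.8  100.2] [ 552.7 -390.4   96.6] ((553.9996337890625, -388.5446472167969), 19.326583862304688)
side0 wid 226 [ 518.7 -307.    93.1] [ 573.  -251.2   99.4] [ 545.4 -281.3   96.6] ((546.415771484375, -278.11328125), 29.11972999572754)
side0 han 153 [479.7  19.9 150.1] [516.3  60.2 176.8] [495.2  34.4 165.7] ((497.68206787109375, 40.290435791015625), 20.918760299682617)
rack ((551.3295288085938, -332.459716796875), (73.61988830566406, 204.76361083984375), 4.065881252288818)
```

Enlarged, the smaller brown puck in the rack, about 40 mm across at (375,257), is the narrow head. The other brown puck is clearly the 58 mm wide one. Next I check obstacles.

Run:
```python
from h import *
d=pickle.load(open('scene0.pkl','rb')); e=pickle.load(open('side0.pkl','rb'))
P=np.vstack([cloud(d).reshape(-1,3),cloud(e).reshape(-1,3)]); P=P[~np.isnan(P[:,0])]
for zmin in (110,200,260):
  q=P[(P[:,0]>250)&(P[:,0]<850)&(abs(P[:,1])<600)&(P[:,2]>zmin)&(P[:,2]<700)]
  H,xe,ye=np.histogram2d(q[:,0],q[:,1],bins=[np.arange(250,851,50),np.arange(-600,601,50)])
  print(zmin); 
  for i in range(12): print(int(xe[i]),H[i].astype(int))
P1=cloud(d)
C=d['pixels'].astype(int); m=(C[:,:,1]>C[:,:,0]+60)&(C[:,:,1]>C[:,:,2]+60)
q=P1[m]; q=q[(q[:,1]<-200)&(q[:,2]>50)]
print(q[q[:,1]>-450][:].mean(0) if len(q) else 0)
n,l=cv2.connectedComponents(m.astype(np.uint8))
for i in range(1,n):
    q=P1[l==i]
    if len(q)>60: print(np.nanmin(q,0).round(),np.nanmax(q,0).round(),len(q))
```

```text
110
250 [0 0 0 0 0 0 0 0 0 0 0 0 0 0 0 0 0 0 0 0 0 0 0 0]
300 [0 0 0 0 0 0 0 0 0 0 0 0 0 0 0 0 0 0 0 0 0 0 0 0]
350 [0 0 0 0 0 0 0 0 0 0 0 0 0 0 0 0 0 0 0 0 0 0 0 0]
400 [0 0 0 0 0 0 0 0 0 0 0 0 0 0 0 0 0 0 0 0 0 0 0 0]
450 [  0   0   0   0   0   0   0   0   0   0   0   0 381  31   0   0   0   0
   0   0   0   0   0   0]
500 [  7   0   0   0   0   0   0   0   0   0   0   0 160  39   0 211  87   0
   0   0   0   0   0   0]
550 [ 26   0   0   0   0   6   0   0   0   0   0   0   0   0   0 246 127   0
   0   0   0   0   0   0]
600 [ 37   0   5   0   0  10   0   0   0   0   0   0   0   0   0   6 169   0
   0   0   0   0   0   0]
650 [ 47   0   0   0   0   0   0   0   0   0   0   0   0   0   0  12 143   0
   0   0   0   0   0   0]
700 [ 63   0   0   0   0   0   0   0   0   0   0   0   0   0   0 207 102   0
   0   0   0   0   0   0]
750 [ 59   0   0   0   0   0   0   0   0   0   0   0   0   0   0 901 737   0
   0   0   0   0   0   0]
800 [ 72   0   0   0   0   0   0   0   0   0   0   0   0   0   0 621 169   0
   0   0   0   0   0   0]
200
250 [0 0 0 0 0 0 0 0 0 0 0 0 0 0 0 0 0 0 0 0 0 0 0 0
[... 1365 characters left out ...]
  0   0   0   0 246 127   0
   0   0   0   0   0   0]
600 [  0   0   0   0   0   0   0   0   0   0   0   0   0   0   0   6 169   0
   0   0   0   0   0   0]
650 [  0   0   0   0   0   0   0   0   0   0   0   0   0   0   0  12 143   0
   0   0   0   0   0   0]
700 [  4   0   0   0   0   0   0   0   0   0   0   0   0   0   0 207 102   0
   0   0   0   0   0   0]
750 [  0   0   0   0   0   0   0   0   0   0   0   0   0   0   0 866 393   0
   0   0   0   0   0   0]
800 [  2   0   0   0   0   0   0   0   0   0   0   0   0   0   0 621 169   0
   0   0   0   0   0   0]
[ 644.40998415 -411.45106245   76.77585652]
[ 627. -429.   73.] [ 664. -391.   81.] 170
[ 476. -504.   -1.] [ 546. -434.   80.] 265
```

send_rows(dp=[[40, -57, 10], [80, -111, 20], [120, -167, 30], [160, -222, 40], [200, -278, 55]], rot=[[0, 0, 0], [0, 0, 0], [0, 0, 0], [0, 0, 0], [0, 0, 0]], jaw=60)

```text
time: 0.78
tool_pos: [322.2, 330.7, 293.5]
tcp_rot: [-180.0, 0.0, 76.4]
ft_force: [1.0, 0.7, -0.5]
finger_gap: 60.0
```

send_rows(dp=[[38, -55, 0], [70, -105, 0], [100, -158, 0], [130, -211, 0], [158, -264, 0]], rot=[[0, 0, 0], [0, 0, 0], [0, 0, 0], [0, 0, 0], [0, 0, 0]])

```text
time: 1.4
tool_pos: [480.2, 66.6, 293.5]
tcp_rot: [180.0, -0.0, 76.4]
ft_force: [0.7, 1.2, -0.1]
finger_gap: 60.1
```

send_rows(dp=[[0, 0, 0], [0, 0, 0]], rot=[[0, 0, 0], [0, 0, 0]])

```text
time: 1.65
tool_pos: [479.4, 68.5, 293.2]
tcp_rot: [-179.9, -0.0, 76.3]
ft_force: [0.5, 0.6, -0.6]
finger_gap: 60.1
```

Run:
```python
from h import *
snap('wrist','wrist1'); snap('scene','scene1'); s=r.sense(); print(s['time'],s['tool_pos'],s['tcp_rot'],s['joint_pos'])
```

```text
1.75 [479.18741051  69.57875295 293.4678311 ] [-1.79975150e+02 -1.32098588e-02  7.64513757e+01] [ 2.17779823e+00 -1.15781831e+01  9.88739313e+01  1.94727415e-02
  9.27245906e+01 -7.42726581e+01]
```

View pics/wrist1.png

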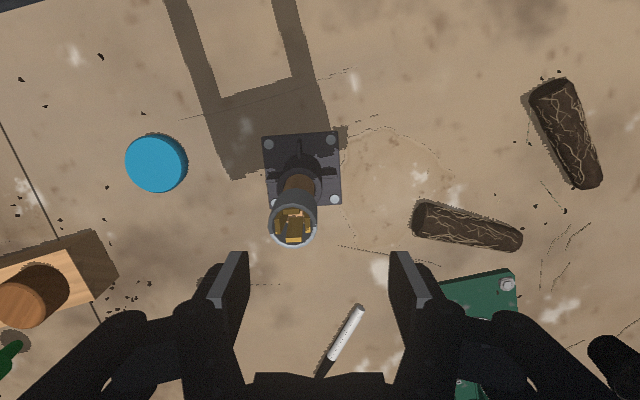

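View pics/scene1.png

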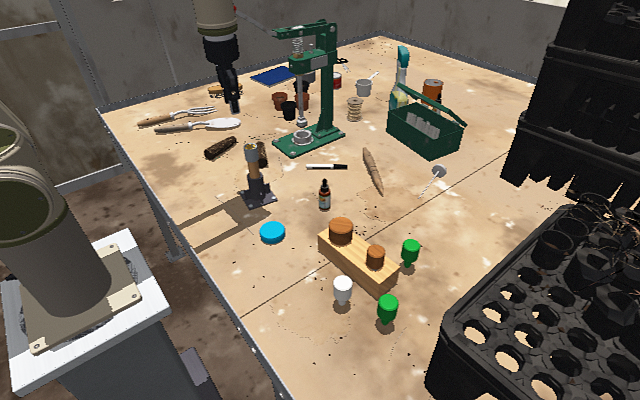

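Run:
```python
from h import *
crop('wrist1',250,120,350,260,5)
d=pickle.load(open('wrist1.pkl','rb')); P=cloud(d)
Q=P.reshape(-1,3); m=(abs(Q[:,0]-498)<30)&(abs(Q[:,1]-40)<35)&(Q[:,2]>165)&(Q[:,2]<190)
q=Q[m]; print(len(q),q.min(0).round(1),q.max(0).round(1),cv2.minEnclosingCircle(q[:,:2].astype(np.float32)))
h=np.histogram(q[:,2],bins=range(165,191)); print(h[0])
t=q[(q[:,2]>np.percentile(q[:,2],70)-2)]; print(np.median(t,0))
# rim px rendering
M=m.reshape(400,640); v,u=np.nonzero(M); print(u.min(),u.max(),v.min(),v.max())
```

```text
1530 [479.2  25.1 165. ] [515.9  61.4 179.1] ((497.5261535644531, 43.36969757080078), 18.603357315063477)
[ 50  44  51  45  46  55  52  68  76  88 279 408 242  25   1   0   0   0
   0   0   0   0   0   0   0]
[496.73053027  43.32929195 176.40769268]
267 316 198 248
```

View pics/wrist1_c250_120.png

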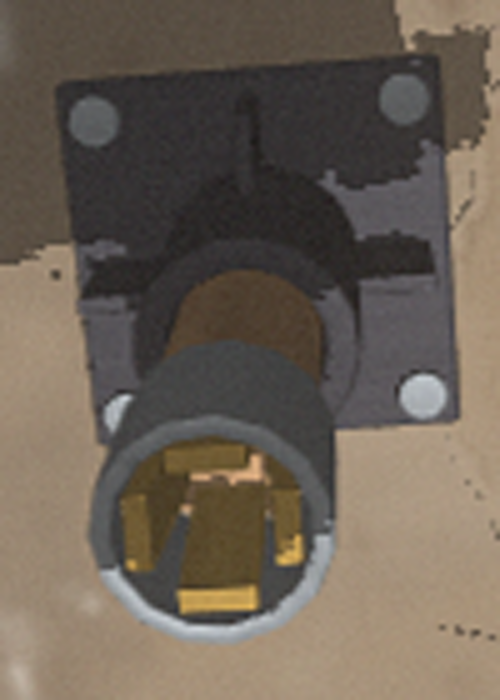

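The wrist view shows the open socket with its four brass leaves at (294,227), so the mouth is about (497.5, 43.3, 177). Now I take the same view over the narrow head.

send_rows(dp=[[8, -54, 0], [16, -108, 0], [24, -162, 0], [32, -216, -10], [38, -270, -20]], rot=[[0, 0, 0], [0, 0, 0], [0, 0, 0], [0, 0, 0], [0, 0, 0]])

```text
time: 2.38
tool_pos: [518.3, -201.4, 273.8]
tcp_rot: [179.9, -0.0, 76.5]
ft_force: [0.2, 1.0, 0.1]
finger_gap: 60.4
```

send_rows(dp=[[7, -53, -20], [14, -106, -40], [19, -156, -58], [19, -156, -58], [19, -156, -58]], rot=[[0, 0, 0], [0, 0, 0], [0, 0, 0], [0, 0, 0], [0, 0, 0]])

```text
time: 3.0
tool_pos: [537.3, -355.9, 215.6]
tcp_rot: [-180.0, -0.0, 76.5]
ft_force: [-0.4, 1.0, 0.4]
finger_gap: 59.8
```

Run:
```python
from h import *
d=snap('wrist','wrist2'); s=d['state']; print(s['time'],s['tool_pos'],s['tcp_rot'],s['joint_pos'])
P=cloud(d).reshape(-1,3); m=(abs(P[:,0]-555)<28)&(abs(P[:,1]+387)<28)&(P[:,2]>65)&(P[:,2]<110)
q=P[m]; print(np.histogram(q[:,2],bins=range(85,111))[0])
t=q[q[:,2]>94]; print(np.median(t,0),t.min(0),t.max(0),cv2.minEnclosingCircle(t[:,:2].astype(np.float32)))
```

```text
3.0 [ 537.25595861 -355.91783896  215.59648461] [-1.79983876e+02 -3.87546074e-02  7.64588484e+01] [-3.80957910e+01  1.51317029e+01  7.97013381e+01  2.86499174e-02
  8.51977304e+01 -1.14557051e+02]
[ 15  23  16  20  16  19  28  17  24  57  90 194 551 916 220   6   0   0
   0   0   0   0   0   0   0]
[ 553.21524681 -385.53755051   98.10535995] [ 535.04168397 -405.5636292    94.01745632] [ 574.26483248 -366.76457393  100.25399439] ((554.6235961914062, -386.4997863769531), 20.150537490844727)
```

View pics/wrist2.png

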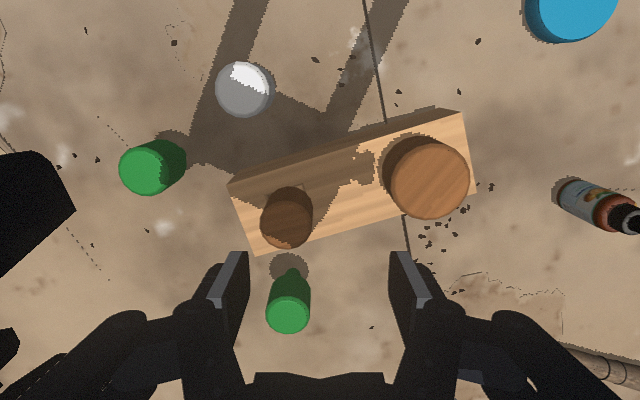

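The wrist view shows the narrow puck at (288,218) and the wide one at (428,178). The jaw lane is clear. I'll grasp.

send_rows(dp=[[10, -18, -45], [17.3, -30.6, -85], [17.3, -30.6, -120], [17.3, -30.6, -137], [17.3, -30.6, -137]], rot=[[0, 0, 0], [0, 0, 0], [0, 0, 0], [0, 0, 0], [0, 0, 0]])

```text
time: 3.68
tool_pos: [553.9, -386.5, 78.3]
tcp_rot: [-179.9, -0.0, 76.5]
ft_force: [-0.6, -0.5, -0.4]
finger_gap: 60.3
```

send_rows(dp=[[0, 0, 0], [0, 0, 0], [0, 0, 0], [0, 0, 0]], rot=[[0, 0, 0], [0, 0, 0], [0, 0, 0], [0, 0, 0]], jaw=30, force=90)

```text
time: 4.18
tool_pos: [555.5, -388.9, 81.7]
tcp_rot: [179.8, 0.1, 76.4]
ft_force: [-0.2, 1.5, 6.7]
finger_gap: 37.9
```

Run:
```python
from h import *
s=r.sense(); print(s['time'],s['tool_pos'],s['tcp_rot'],s['ft_force'],s['wrist_torque'],s['finger_gap'])
```

```text
4.175 [ 555.48575292 -388.90745316   81.71171569] [1.79758772e+02 8.94098362e-02 7.63800148e+01] [-0.2034339   1.47158315  6.72037842] [ 0.30039979 -0.02153095  0.03599697] 37.94707878448691
```

send_rows(dp=[[0, 0, 15], [0, 0, 40], [0, 0, 75], [0, 0, 110], [0, 0, 110]], rot=[[0, 0, 0], [0, 0, 0], [0, 0, 0], [0, 0, 0], [0, 0, 0]])

```text
time: 4.8
tool_pos: [555.9, -389.8, 194.6]
tcp_rot: [179.5, 0.2, 76.4]
ft_force: [0.2, 0.1, -0.3]
finger_gap: 38.0
```

Run:
```python
from h import *
for n in ['scene','side','wrist']: snap(n,n+'3')
s=r.sense(); print(s['time'],s['tool_pos'],s['tcp_rot'],s['ft_force'],s['wrist_torque'],s['finger_gap'])
d=pickle.load(open('scene3.pkl','rb'))
crop('scene3',330,150,450,270,5); crop('side3',320,150,420,270,5)
```

```text
4.95 [ 553.50633269 -387.78821494  188.01083045] [-1.79949640e+02 -2.00260264e-02  7.63693781e+01] [-0.13637752  0.41582983 -1.02078718] [ 0.01160259 -0.05709727  0.00452286] 38.02172506612071
```

View pics/scene3_c330_150.png

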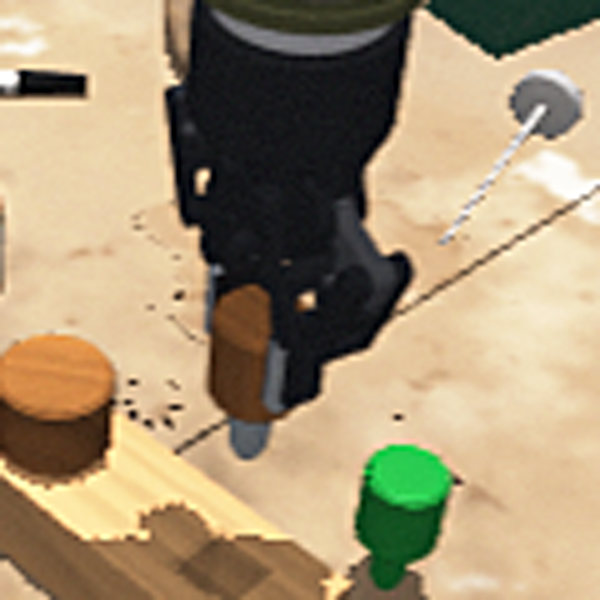

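View pics/side3_c320_150.png

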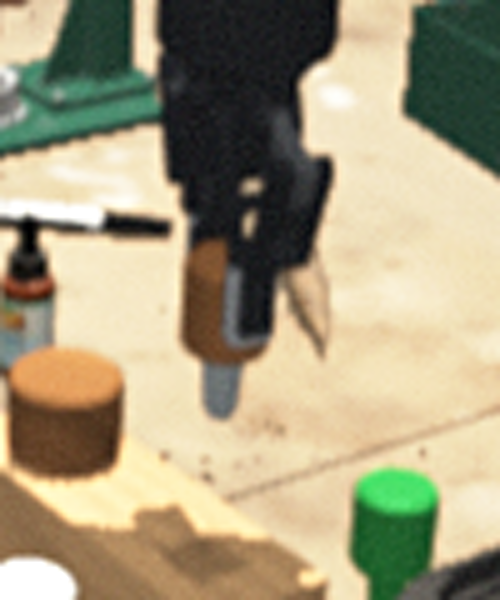

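View pics/wrist3.png

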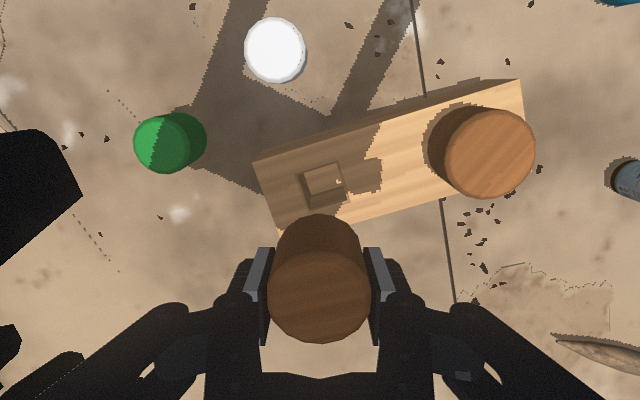

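The head is held and clear of the rack in all views. The wrist view shows its top disc at (318,288), between the pads. I'll measure its pose in the hand.

```bash
cat >> h.py <<'E'
def headfit(d,c=None):
    from scipy.optimize import least_squares
    s=d['state']; t=np.array(s['tool_pos'])
    P=cloud(d); C=d['pixels'].astype(int)
    m=(C[:,:,0]>C[:,:,2]*1.35)&(C[:,:,0]>40)
    Q=P[m]; Q=Q-t; Q=Q[(np.hypot(Q[:,0],Q[:,1])<30)&(Q[:,2]>-35)&(Q[:,2]<50)]
    # SDF of finite cylinder: centre c, axis (a,b,1), r 20, half h 22
    def f(p):
        a=np.array([p[3],p[4],1]);a/=np.linalg.norm(a)
        D=Q-p[:3]; h=D@a; rr=np.linalg.norm(D-np.outer(h,a),axis=1)
        qx=rr-20;qy=abs(h)-22
        return np.hypot(np.maximum(qx,0),np.maximum(qy,0))+np.minimum(np.maximum(qx,qy),0)
    o=least_squares(f,[0,0,3,0,0],loss='soft_l1',f_scale=1.0)
    return o.x.round(3),len(Q),np.sqrt(np.mean(f(o.x)**2)).round(2)
E
python3 - <<'E'
from h import *
for n in ['wrist3','scene3','side3']:
    d=pickle.load(open(n+'.pkl','rb')); print(n,headfit(d))
E
```

```text
wrist3 (array([-0.429, -0.327, -5.519,  0.006, -0.   ]), 11008, np.float64(0.88))
scene3 (array([ 1.359,  0.69 , -5.517, -0.   ,  0.028]), 308, np.float64(3.2))
side3 (array([ 1.110e-01, -6.610e-01, -6.262e+00, -3.000e-03, -3.000e-03]), 257, np.float64(4.24))
```

send_rows(dp=[[0, 0, 40], [-3, 30, 75], [-9, 80, 97], [-16, 130, 97], [-22, 180, 97]], rot=[[0, 0, 0], [0, 0, 0], [0, 0, 0], [0, 0, 0], [0, 0, 0]])

```text
time: 5.58
tool_pos: [531.0, -206.3, 284.2]
tcp_rot: [-179.9, -0.0, 76.4]
ft_force: [1.8, 1.4, -0.8]
finger_gap: 37.8
```

send_rows(dp=[[-7, 50, 0], [-13, 100, 0], [-20, 150, 0], [-26, 200, 0], [-31, 235, 0]], rot=[[0, 0, 0], [0, 0, 0], [0, 0, 0], [0, 0, 0], [0, 0, 0]])

```text
time: 6.2
tool_pos: [499.7, 29.0, 283.9]
tcp_rot: [-179.8, 0.0, 76.4]
ft_force: [0.3, -0.1, -0.1]
finger_gap: 38.0
```

send_rows(dp=[[-3, 12, 0], [-3, 14, -6], [-3, 15, -12], [-3, 15, -16], [-3, 15, -16]], rot=[[0, 0, 0], [0, 0, 0], [0, 0, 0], [0, 0, 0], [0, 0, 0]])

```text
time: 6.82
tool_pos: [497.7, 41.2, 268.9]
tcp_rot: [-179.9, 0.0, 76.3]
ft_force: [0.1, 0.5, -1.0]
finger_gap: 37.7
```

Run:
```python
from h import *
for n in ['wrist','scene','side']:
    d=snap(n,n+'4'); print(n,headfit(d),d['state']['tool_pos'])
s=r.sense(); print(s['time'],s['tool_pos'],s['tcp_rot'],s['ft_force'],s['finger_gap'])
crop('scene4',195,60,315,200,4); crop('side4',210,80,310,220,4)
a=cv2.imread('pics/scene4_c195_60.png');b=cv2.imread('pics/side4_c210_80.png'); cv2.imwrite('pics/p4.png',np.hstack([a[:560],b[:560]])[:600,:800] if a.shape[1]+b.shape[1]<=800 else cv2.resize(np.hstack([a[:560],b[:560]]),(800,510)))
```

```text
wrist (array([-4.250e-01, -4.170e-01, -5.445e+00,  7.000e-03, -4.000e-03]), 10845, np.float64(0.63)) [497.7383019   41.24158829 268.86012661]
scene (array([ 1.325e+00,  5.520e-01, -5.543e+00,  4.000e-03, -2.100e-02]), 149, np.float64(2.35)) [497.8924167   41.38220573 269.31343389]
side (array([-2.170e-01, -7.680e-01, -6.072e+00, -4.000e-03,  6.800e-02]), 129, np.float64(2.27)) [498.01596848  41.50149583 269.61695337]
6.975 [498.08652923  41.61978726 269.79412038] [ 1.79982858e+02 -5.51256403e-04  7.63402862e+01] [ 0.28449293  0.08104431 -1.27200934] 38.25256356217384
```

View pics/p4.png

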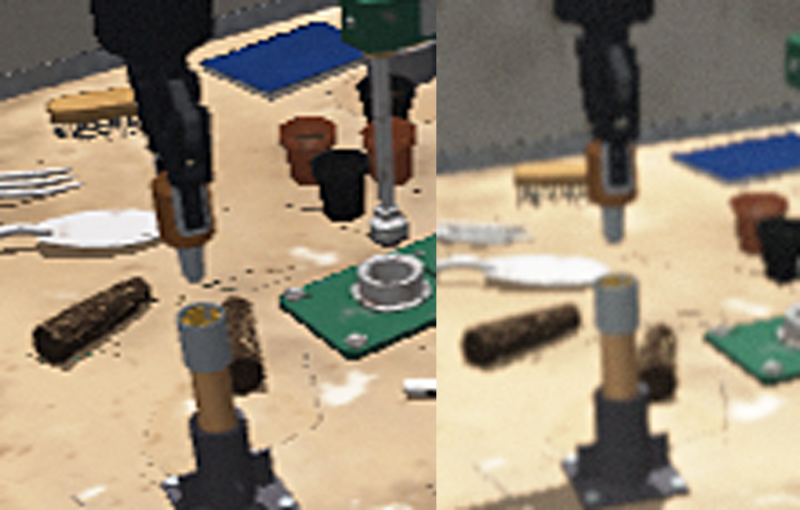

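View pics/wrist4.png

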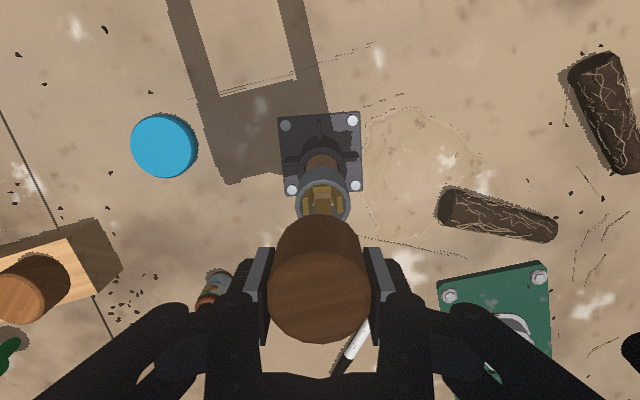

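Scene and side both show the shank straight above the ferrule. I'll descend gently.

send_rows(dp=[[0, 0, -6], [0, 0, -12], [0, 0, -18], [0, 0, -22], [0, 0, -22]], rot=[[0, 0, 0], [0, 0, 0], [0, 0, 0], [0, 0, 0], [0, 0, 0]])

```text
time: 7.6
tool_pos: [497.6, 42.0, 247.0]
tcp_rot: [-179.9, 0.0, 76.4]
ft_force: [0.2, -0.6, -1.1]
finger_gap: 38.1
```

Run:
```python
from h import *
for n in ['scene','side']:
    d=snap(n,n+'5')
s=r.sense(); print(s['time'],s['tool_pos'],s['tcp_rot'],s['ft_force'],s['finger_gap'])
crop('scene5',215,110,285,190,6); crop('side5',230,120,300,200,6)
a=cv2.imread('pics/scene5_c215_110.png');b=cv2.imread('pics/side5_c230_120.png'); cv2.imwrite('pics/p5.png',cv2.resize(np.hstack([a,b]),(800,457)))
```

```text
7.7 [497.96356154  42.0060261  247.69070364] [ 1.79996184e+02 -1.89771527e-03  7.63765929e+01] [-0.13767584 -0.4119662  -1.30326593] 37.93718812108645
```

View pics/p5.png

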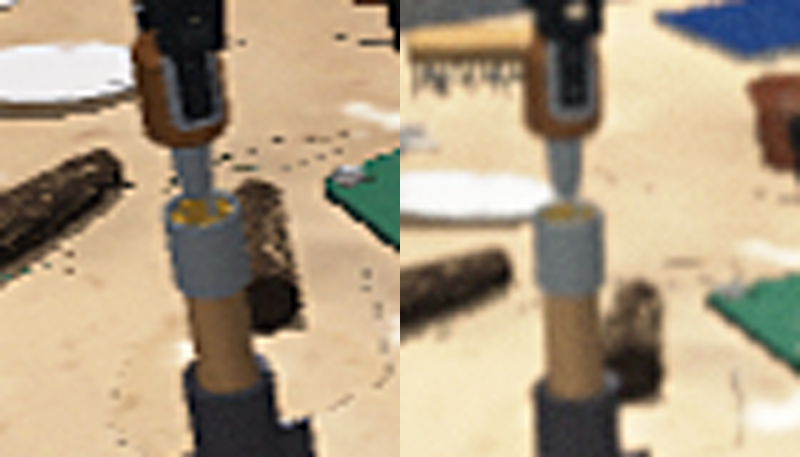

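send_rows(dp=[[0.8, -0.3, -4], [0.8, -0.3, -8], [0.8, -0.3, -12], [0.8, -0.3, -16]], rot=[[0, 0, 0], [0, 0, 0], [0, 0, 0], [0, 0, 0]])

```text
time: 8.2
tool_pos: [498.7, 41.7, 231.2]
tcp_rot: [-180.0, 0.0, 76.4]
ft_force: [0.4, 0.8, -0.3]
finger_gap: 38.2
```

send_rows(dp=[[0, 0, -2], [0, 0, -4], [0, 0, -6]], rot=[[0, 0, 0], [0, 0, 0], [0, 0, 0]])

```text
time: 8.57
tool_pos: [498.8, 41.7, 225.6]
tcp_rot: [180.0, -0.0, 76.4]
ft_force: [0.0, -0.3, -1.2]
finger_gap: 38.1
```

Run:
```python
from h import *
for n in ['scene','side']:
    d=snap(n,n+'6')
s=r.sense(); print(s['time'],s['tool_pos'],s['tcp_rot'],s['ft_force'],s['wrist_torque'],s['finger_gap'])
crop('scene6',215,110,285,190,6); crop('side6',230,120,300,200,6)
a=cv2.imread('pics/scene6_c215_110.png');b=cv2.imread('pics/side6_c230_120.png'); cv2.imwrite('pics/p6.png',cv2.resize(np.hstack([a,b]),(800,457)))
```

```text
8.675 [498.62135684  41.70064052 225.36047507] [-1.79983487e+02  2.66735457e-03  7.63746646e+01] [ 0.2071811   0.22385903 -0.29359755] [ 0.02405821 -0.03715783  0.02545778] 37.6677085644085
```

View pics/p6.png

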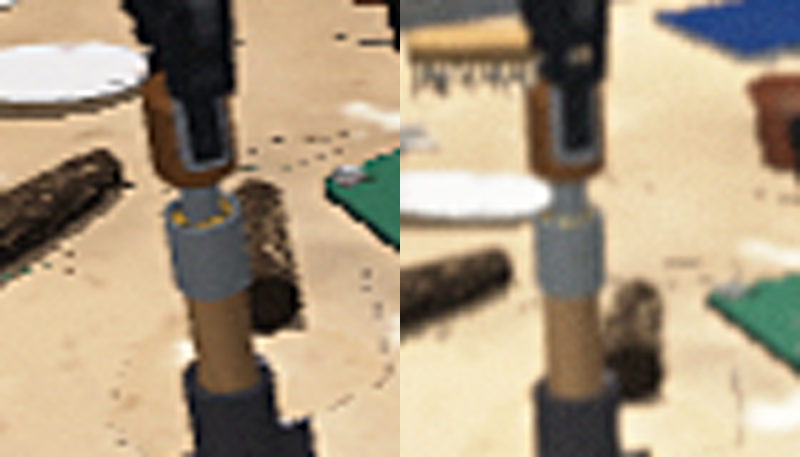

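The shank is in the socket and the forces are near zero. Now I press in small steps, watching the force.

send_rows(dp=[[0, 0, -1], [0, 0, -2], [0, 0, -3], [0, 0, -4]], rot=[[0, 0, 0], [0, 0, 0], [0, 0, 0], [0, 0, 0]])

```text
time: 9.18
tool_pos: [498.7, 41.7, 221.5]
tcp_rot: [-180.0, -0.0, 76.4]
ft_force: [0.8, 0.7, -0.7]
finger_gap: 38.1
```

send_rows(dp=[[0, 0, -1], [0, 0, -2], [0, 0, -3], [0, 0, -3]], rot=[[0, 0, 0], [0, 0, 0], [0, 0, 0], [0, 0, 0]])

```text
time: 9.68
tool_pos: [498.7, 41.8, 218.5]
tcp_rot: [-180.0, -0.0, 76.4]
ft_force: [-0.3, 0.9, -0.2]
finger_gap: 38.2
```

send_rows(dp=[[0, 0, -1], [0, 0, -2], [0, 0, -3], [0, 0, -3]], rot=[[0, 0, 0], [0, 0, 0], [0, 0, 0], [0, 0, 0]])

```text
time: 10.18
tool_pos: [498.8, 41.7, 215.6]
tcp_rot: [180.0, -0.0, 76.4]
ft_force: [-0.1, 1.0, 1.0]
finger_gap: 38.1
```

send_rows(dp=[[0, 0, -1], [0, 0, -2], [0, 0, -2]], rot=[[0, 0, 0], [0, 0, 0], [0, 0, 0]])

```text
time: 10.55
tool_pos: [498.8, 41.7, 213.6]
tcp_rot: [180.0, -0.0, 76.4]
ft_force: [-1.0, 2.2, 2.2]
finger_gap: 38.0
```

send_rows(dp=[[0, 0, -1], [0, 0, -2], [0, 0, -2]], rot=[[0, 0, 0], [0, 0, 0], [0, 0, 0]])

```text
time: 10.92
tool_pos: [498.8, 41.7, 211.6]
tcp_rot: [180.0, -0.0, 76.4]
ft_force: [1.0, 1.6, 4.2]
finger_gap: 37.8
```

send_rows(dp=[[0, 0, -1], [0, 0, -2], [0, 0, -2]], rot=[[0, 0, 0], [0, 0, 0], [0, 0, 0]])

```text
time: 11.3
tool_pos: [498.8, 41.7, 209.7]
tcp_rot: [180.0, -0.0, 76.4]
ft_force: [-0.3, 2.5, 4.8]
finger_gap: 37.7
```

send_rows(dp=[[0, 0, -1], [0, 0, -2], [0, 0, -2]], rot=[[0, 0, 0], [0, 0, 0], [0, 0, 0]])

```text
time: 11.68
tool_pos: [498.9, 41.7, 207.9]
tcp_rot: [180.0, -0.0, 76.4]
ft_force: [0.4, 2.1, 5.3]
finger_gap: 37.6
```

send_rows(dp=[[0, 0, -1], [0, 0, -2], [0, 0, -2]], rot=[[0, 0, 0], [0, 0, 0], [0, 0, 0]])

```text
time: 12.05
tool_pos: [499.0, 41.8, 206.1]
tcp_rot: [179.9, -0.0, 76.4]
ft_force: [-0.7, 3.1, 6.2]
finger_gap: 38.0
```

Run:
```python
from h import *
for n in ['scene','side']:
    d=snap(n,n+'7')
s=r.sense(); print(s['time'],s['tool_pos'],s['tcp_rot'],s['ft_force'],s['wrist_torque'],s['finger_gap'])
crop('scene7',215,110,285,190,6); crop('side7',230,120,300,200,6)
a=cv2.imread('pics/scene7_c215_110.png');b=cv2.imread('pics/side7_c230_120.png'); cv2.imwrite('pics/p7.png',cv2.resize(np.hstack([a,b]),(800,457)))
```

```text
12.15 [499.03996933  41.7838529  206.12101978] [ 1.79949262e+02 -2.24109530e-02  7.63792482e+01] [-0.53368066  2.78379073  6.44134277] [0.51934348 0.09212369 0.01626693] 38.133908023880345
```

View pics/p7.png

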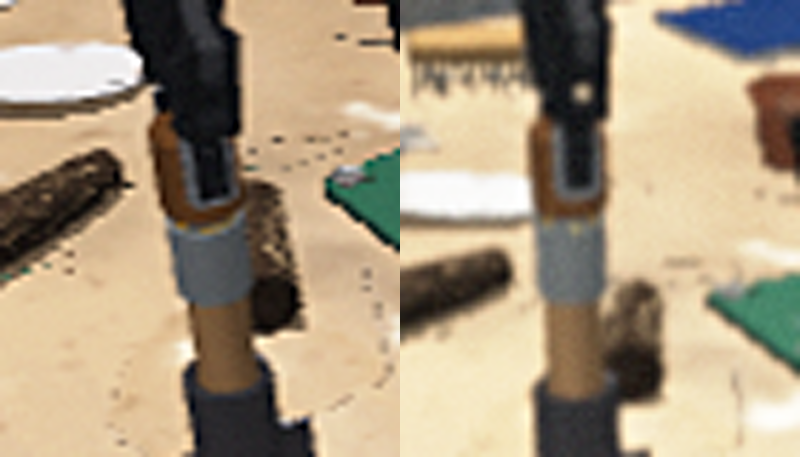

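There is a small gap left, and the lateral force Fy is +3 N, so I'll shift y slightly and keep pressing.

send_rows(dp=[[0, 0.5, -0.5], [0, 1, -1], [0, 1, -2], [0, 1, -2]], rot=[[0, 0, 0], [0, 0, 0], [0, 0, 0], [0, 0, 0]])

```text
time: 12.65
tool_pos: [499.2, 42.4, 204.4]
tcp_rot: [179.9, 0.0, 76.4]
ft_force: [0.4, 0.0, 8.4]
finger_gap: 38.2
```

send_rows(dp=[[0, 0, -1], [0, 0, -2], [0, 0, -2]], rot=[[0, 0, 0], [0, 0, 0], [0, 0, 0]])

```text
time: 13.02
tool_pos: [499.3, 42.4, 202.6]
tcp_rot: [179.9, 0.0, 76.4]
ft_force: [-0.5, 1.4, 9.9]
finger_gap: 38.2
```

send_rows(dp=[[0, 0.3, -1], [0, 0.3, -2], [0, 0.3, -2]], rot=[[0, 0, 0], [0, 0, 0], [0, 0, 0]])

```text
time: 13.4
tool_pos: [499.5, 42.7, 200.8]
tcp_rot: [179.9, 0.0, 76.4]
ft_force: [-0.9, 0.3, 10.6]
finger_gap: 38.3
```

send_rows(dp=[[0, 0, -1], [0, 0, -2], [0, 0, -2]], rot=[[0, 0, 0], [0, 0, 0], [0, 0, 0]])

```text
time: 13.78
tool_pos: [499.6, 42.7, 199.1]
tcp_rot: [179.9, -0.0, 76.4]
ft_force: [-1.4, 0.4, 12.1]
finger_gap: 38.0
```

Run:
```python
from h import *
for n in ['scene','side']:
    d=snap(n,n+'8')
s=r.sense(); print(s['time'],s['tool_pos'],s['tcp_rot'],s['ft_force'],s['wrist_torque'],s['finger_gap'])
crop('scene8',215,110,285,190,6); crop('side8',230,120,300,200,6)
a=cv2.imread('pics/scene8_c215_110.png');b=cv2.imread('pics/side8_c230_120.png'); cv2.imwrite('pics/p8.png',cv2.resize(np.hstack([a,b]),(800,457)))
```

```text
13.875 [499.58670545  42.72065078 199.0551955 ] [ 1.79855301e+02 -4.54853425e-03  7.63692609e+01] [-1.39379255  0.51905634 10.86779951] [0.14746657 0.23203057 0.00901894] 37.79479227121858
```

View pics/p8.png

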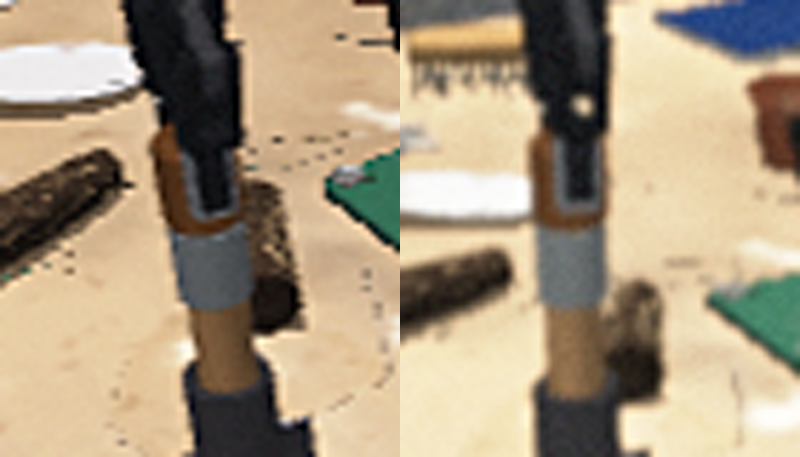

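send_rows(dp=[[0, 0, -1], [0, 0, -2], [0, 0, -2]], rot=[[0, 0, 0], [0, 0, 0], [0, 0, 0]])

```text
time: 14.25
tool_pos: [499.7, 42.7, 197.3]
tcp_rot: [179.8, -0.0, 76.4]
ft_force: [-1.3, 2.2, 13.3]
finger_gap: 37.9
```

send_rows(dp=[[0, 0, -1], [0, 0, -2], [0, 0, -2]], rot=[[0, 0, 0], [0, 0, 0], [0, 0, 0]])

```text
time: 14.62
tool_pos: [499.9, 42.8, 195.8]
tcp_rot: [179.8, -0.0, 76.4]
ft_force: [-1.7, 1.0, 16.2]
finger_gap: 38.1
```

Run:
```python
from h import *
for n in ['scene','side','wrist']:
    d=snap(n,n+'9')
print(headfit(d))
s=r.sense(); print(s['time'],s['tool_pos'],s['tcp_rot'],s['ft_force'],s['wrist_torque'],s['finger_gap'])
crop('scene9',215,110,285,190,6); crop('side9',230,120,300,200,6)
a=cv2.imread('pics/scene9_c215_110.png');b=cv2.imread('pics/side9_c230_120.png'); cv2.imwrite('pics/p9.png',cv2.resize(np.hstack([a,b]),(800,457)))
```

```text
(array([-4.630e-01, -3.880e-01, -5.402e+00,  8.000e-03, -3.000e-03]), 10874, np.float64(0.76))
14.775 [499.87488663  42.7844191  195.82587849] [ 1.79806753e+02 -2.16305536e-02  7.63711475e+01] [-2.52166368  1.32867083 15.68352534] [0.26640777 0.55975277 0.03770288] 38.01049833246389
```

View pics/p9.png

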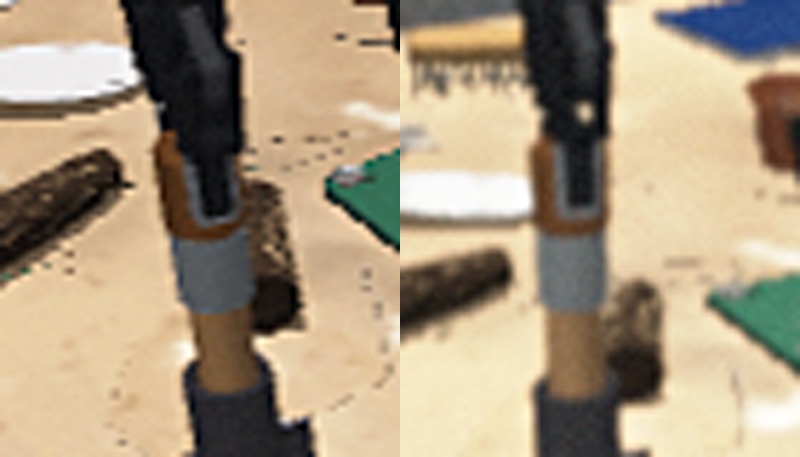

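send_rows(dp=[[-0.8, 0, -0.5], [-0.8, 0.3, -1], [-0.8, 0.3, -1]], rot=[[0, 0, 0], [0, 0, 0], [0, 0, 0]])

```text
time: 15.15
tool_pos: [499.5, 43.0, 195.2]
tcp_rot: [179.7, -0.0, 76.4]
ft_force: [-1.5, 0.9, 17.6]
finger_gap: 37.7
```

send_rows(dp=[[0, 0, -0.5], [0, 0, -1], [0, 0, -1]], rot=[[0, 0, 0], [0, 0, 0], [0, 0, 0]])

```text
time: 15.52
tool_pos: [499.7, 42.9, 194.5]
tcp_rot: [179.7, -0.0, 76.4]
ft_force: [-1.9, 0.9, 19.1]
finger_gap: 38.1
```

send_rows(dp=[[-0.5, 0, -0.5], [-0.5, 0, -1], [-0.5, 0, -1.4], [-0.5, 0, -1.4]], rot=[[0, 0, 0], [0, 0, 0], [0, 0, 0], [0, 0, 0]])

```text
time: 16.02
tool_pos: [499.5, 42.9, 193.6]
tcp_rot: [179.7, -0.0, 76.4]
ft_force: [-1.5, 1.2, 20.7]
finger_gap: 38.2
```

Run:
```python
from h import *
for n in ['scene','side','wrist']:
    d=snap(n,n+'10')
print(headfit(d))
s=r.sense(); print(s['time'],s['tool_pos'],s['tcp_rot'],s['ft_force'],s['wrist_torque'],s['finger_gap'])
crop('scene10',225,120,275,170,10); crop('side10',240,130,290,180,10)
a=cv2.imread('pics/scene10_c225_120.png');b=cv2.imread('pics/side10_c240_130.png'); cv2.imwrite('pics/p10.png',cv2.resize(np.hstack([a,b]),(800,400)))
```

```text
(array([-4.470e-01, -4.010e-01, -5.365e+00,  7.000e-03, -4.000e-03]), 10865, np.float64(0.7))
16.175 [499.50635811  42.9385132  193.58604577] [ 1.79664305e+02 -3.93797572e-02  7.63701881e+01] [-0.94482172  0.60819111 20.29345952] [ 0.03744203  0.38868148 -0.02959933] 38.19199121057857
```

View pics/p10.png

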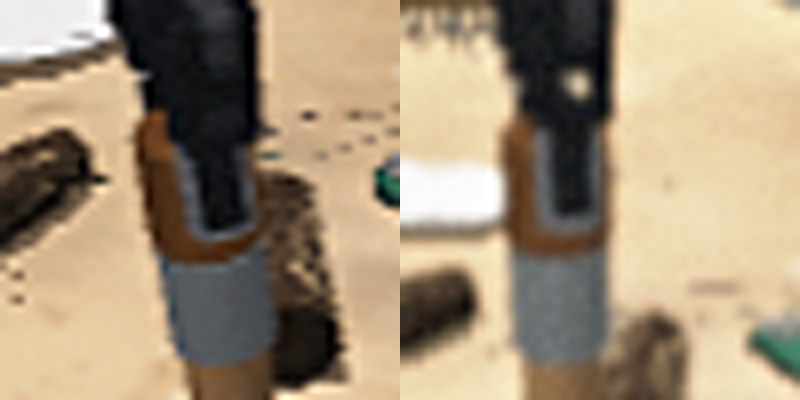

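The force slope rose from about 0.7 to 2 N/mm, which suggests the shoulder is home and only the buffer is yielding. In the crops the puck sits directly on the ferrule. I'll unload and check the height at zero load.

send_rows(dp=[[0, 0, 1.5], [0, 0, 3], [0, 0, 4.5], [0, 0, 6]], rot=[[0, 0, 0], [0, 0, 0], [0, 0, 0], [0, 0, 0]])

```text
time: 16.68
tool_pos: [498.7, 43.0, 198.2]
tcp_rot: [179.8, -0.0, 76.4]
ft_force: [-0.5, 0.2, 11.5]
finger_gap: 38.1
```

send_rows(dp=[[0, 0, 1.5], [0, 0, 3], [0, 0, 3]], rot=[[0, 0, 0], [0, 0, 0], [0, 0, 0]])

```text
time: 17.05
tool_pos: [498.2, 43.0, 200.2]
tcp_rot: [179.9, -0.0, 76.4]
ft_force: [0.9, 0.6, 7.4]
finger_gap: 38.0
```

send_rows(dp=[[0, 0, 1.5], [0, 0, 3], [0, 0, 3]], rot=[[0, 0, 0], [0, 0, 0], [0, 0, 0]])

```text
time: 17.42
tool_pos: [497.6, 43.1, 202.2]
tcp_rot: [180.0, 0.0, 76.4]
ft_force: [1.2, 0.3, 4.1]
finger_gap: 37.8
```

send_rows(dp=[[0, 0, 1.5], [0, 0, 3], [0, 0, 3]], rot=[[0, 0, 0], [0, 0, 0], [0, 0, 0]])

```text
time: 17.8
tool_pos: [497.1, 43.2, 204.7]
tcp_rot: [-180.0, 0.0, 76.4]
ft_force: [1.4, -1.2, -0.8]
finger_gap: 38.1
```

At zero load the TCP is at z≈204.7, which puts the shoulder at 177.3 on a rim expected at about 177, so it is home. Now I lift.

send_rows(dp=[[0.5, 0, 3], [0.5, 0, 8], [0.5, 0, 14], [0.5, 0, 20], [0.5, 0, 26]], rot=[[0, 0, 0], [0, 0, 0], [0, 0, 0], [0, 0, 0], [0, 0, 0]])

```text
time: 18.42
tool_pos: [497.8, 43.3, 231.7]
tcp_rot: [-180.0, 0.0, 76.4]
ft_force: [0.6, 0.1, -4.2]
finger_gap: 37.9
```

send_rows(dp=[[0, 0, 3], [0, 0, 5], [0, 0, 5], [0, 0, 5]], rot=[[0, 0, 0], [0, 0, 0], [0, 0, 0], [0, 0, 0]])

```text
time: 18.92
tool_pos: [497.8, 43.3, 236.0]
tcp_rot: [-180.0, 0.0, 76.4]
ft_force: [0.6, -0.0, -4.5]
finger_gap: 38.4
```

Run:
```python
from h import *
for n in ['scene','side']:
    d=snap(n,n+'11')
s=r.sense(); print(s['time'],s['tool_pos'],s['tcp_rot'],s['ft_force'],s['wrist_torque'],s['finger_gap'])
crop('scene11',215,90,285,190,6); crop('side11',230,100,300,200,6)
a=cv2.imread('pics/scene11_c215_90.png');b=cv2.imread('pics/side11_c230_100.png'); cv2.imwrite('pics/p11.png',cv2.resize(np.hstack([a,b]),(800,571)))
```

```text
19.025 [497.8156623   43.29083497 235.97893266] [-1.79980206e+02  1.77309711e-03  7.63726171e+01] [-0.30790002  0.27818578 -3.91346157] [-0.03661207 -0.07390056 -0.02697535] 38.229637672391966
```

View pics/p11.png

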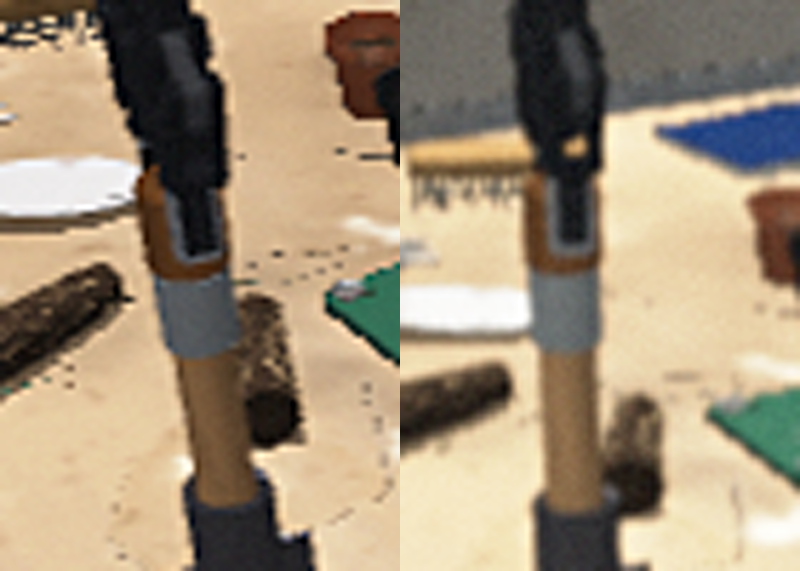

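The whole tamper came up about 30 mm. The wood grip now shows more length above the stand, no gap at the shoulder, and Fz is about −4 N. I'll lower it back.

send_rows(dp=[[0, 0, -5], [0, 0, -11], [0, 0, -17], [0, 0, -23], [0, 0, -27]], rot=[[0, 0, 0], [0, 0, 0], [0, 0, 0], [0, 0, 0], [0, 0, 0]])

```text
time: 19.65
tool_pos: [497.8, 43.3, 208.6]
tcp_rot: [-180.0, 0.0, 76.4]
ft_force: [0.1, -0.0, -3.4]
finger_gap: 38.2
```

send_rows(dp=[[0, 0, -2], [0, 0, -4], [0, 0, -5], [0, 0, -5], [0, 0, -5]], rot=[[0, 0, 0], [0, 0, 0], [0, 0, 0], [0, 0, 0], [0, 0, 0]])

```text
time: 20.27
tool_pos: [498.1, 43.3, 204.6]
tcp_rot: [180.0, -0.0, 76.4]
ft_force: [-0.4, -0.4, -0.4]
finger_gap: 38.2
```

send_rows(dp=[[0, 0, -0.3], [0, 0, -0.3], [0, 0, -0.3], [0, 0, -0.3], [0, 0, -0.3]], rot=[[0, 0, 0], [0, 0, 0], [0, 0, 0], [0, 0, 0], [0, 0, 0]], jaw=62)

```text
time: 20.9
tool_pos: [497.9, 43.3, 203.9]
tcp_rot: [180.0, 0.0, 76.4]
ft_force: [0.1, -0.7, 0.3]
finger_gap: 62.1
```

send_rows(dp=[[0, 0, 8], [0, 0, 25], [0, 0, 50], [0, 0, 85], [0, 0, 110]], rot=[[0, 0, 0], [0, 0, 0], [0, 0, 0], [0, 0, 0], [0, 0, 0]])

```text
time: 21.52
tool_pos: [498.5, 43.3, 317.3]
tcp_rot: [179.8, -0.0, 76.4]
ft_force: [0.3, -0.1, -0.2]
finger_gap: 62.1
```

send_rows(dp=[[0, 0, 0], [0, 0, 0], [0, 0, 0]], rot=[[0, 0, 0], [0, 0, 0], [0, 0, 0]])

```text
time: 21.9
tool_pos: [497.3, 43.3, 312.6]
tcp_rot: [-179.9, 0.0, 76.4]
ft_force: [-0.8, 0.7, 0.4]
finger_gap: 61.8
```

Run:
```python
from h import *
for n in ['scene','side','wrist']:
    d=snap(n,n+'12')
    P=cloud(d).reshape(-1,3); q=P[(abs(P[:,0]-498)<22)&(abs(P[:,1]-43)<22)&(P[:,2]>214)&(P[:,2]<228)]
    print(n,len(q),np.median(q,0),cv2.minEnclosingCircle(q[:,:2].astype(np.float32)))
s=r.sense(); print(s['time'],s['tool_pos'],s['ft_force'],s['finger_gap'])
crop('scene12',215,90,285,190,6); crop('side12',230,100,300,200,6)
a=cv2.imread('pics/scene12_c215_90.png');b=cv2.imread('pics/side12_c230_100.png'); cv2.imwrite('pics/p12.png',cv2.resize(np.hstack([a,b]),(800,571)))
```

```text
scene 113 [496.89492291  37.94188303 219.82605053] ((498.6973876953125, 40.89828872680664), 20.133007049560547)
side 67 [495.55362774  36.33526102 218.64704834] ((498.6053466796875, 39.77893829345703), 22.219707489013672)
wrist 2690 [495.54819327  43.66737154 220.37658865] ((497.3919677734375, 43.28566360473633), 20.08478546142578)
22.05 [497.52105911  43.29538668 312.97746714] [ 0.27431267  0.58921557 -0.22216365] 62.24054766908995
```

View pics/p12.png

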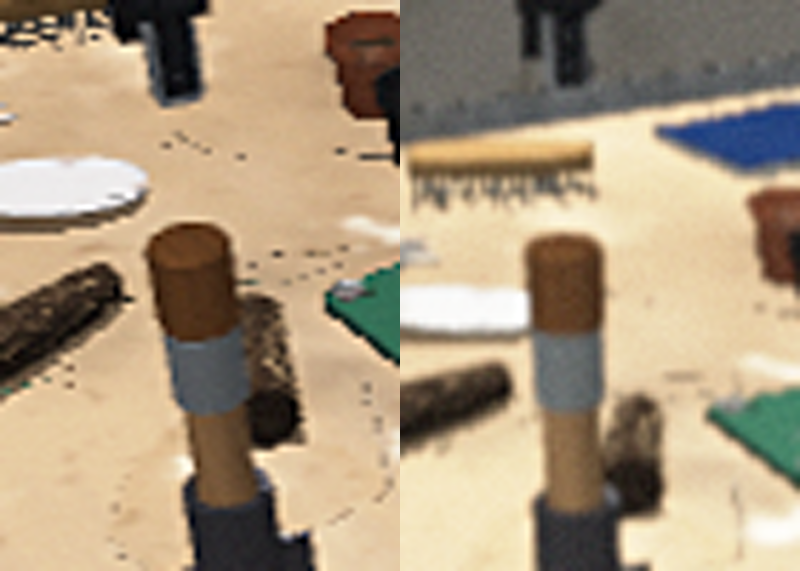

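View pics/scene12.png

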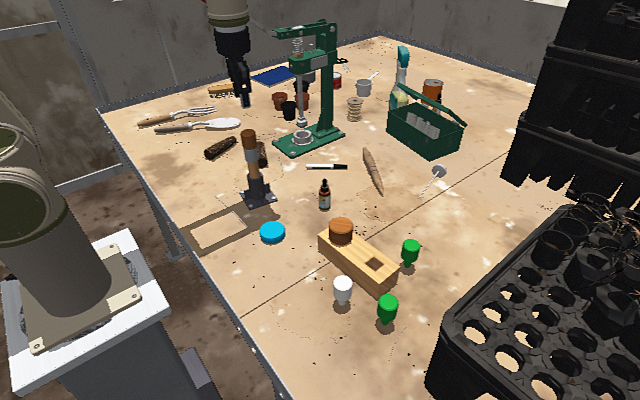

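The head sits flush on the ferrule at (190,335) in the crop, with its top at z≈220.4, about 177+44. The wide head, cap, bottle and look-alikes are where they were.

```bash
python3 -c "
from bench import job; print(job.hand_in())"
```

```text
the job is handed in; nothing more can be done
None
```

The tamper is assembled and standing in its stand, and the job was handed in at about 22 s on the robot's clock. The narrow head is pressed home, it was lifted about 31 mm by its head, and then it was lowered and released.

- **Press force:** the highest reading I saw was 20.7 N, against the 25 N limit. I read the force only at the end of each short move, so I didn't see the values in between.
- **Shoulder home:** while pressing, the resistance rose from about 0.7 to 2 N/mm, as expected once only the stand's buffer was giving. With the load off, the shoulder was at z≈177.3 on a rim at about 177. After release, the puck's top measured z≈220.4, against 221 expected. The pictures show no gap.
- **Lift:** the wrist read about −4 N, a little over the weight of head and handle together, and the joint did not open.
- **Everything else:** in the last picture the wide head, cap, bottle and look-alikes are where they started, and the gripper is clear.

Two readings disagreed:
- **Position:** the cameras differed by 2–3 mm in y on where the tamper stands, and the wrist camera fitted the contact forces best.
- **Jaw opening:** it read 38 mm on the 40 mm puck, although the puck was held straight.

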